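# Ready the leather-dye dip tank for filling

## Robot

A 7-joint arm with a two-finger parallel gripper is mounted at the origin on the work surface. World frame = base frame: x ahead of the robot, y to its left, z up, the work surface at z = 0. Lengths are in m, angles in rad, forces in N, time in s.
With the tool pointing down it reaches from about 0.4 to 0.925 m from the base axis. Payload 4.1 kg.
Tool frame: the origin (TCP) lies midway between the tips of the shut fingers; the grasp point (between the pads) lies 19 mm behind it; z points along the fingers, y is the direction in which the jaws open and shut (so a half turn about z gives the same grasp; the last joint's range is limited). The gripper opens to 85 mm and grips with 20 to 120 N. Pads are 22 mm wide; open, the fingers measure 114 mm over their backs; the gripper's body (76 mm by 85 mm) begins 54 mm behind the grasp point. The pads swing forward as they close: fully open they stand 13 mm farther back than shut.
Start: joints at [-1.406, 0.398, 0.045, 1.537, -0.019, 1.207, -0.051], TCP at [0.169, 0.628, 0.231] pointing down, gripper open.
Joint ranges: [-2.82, 2.82], [-0.49, 2.23], [-1.37, 1.46], [0, 2.46], [-1.36, 4.5], [0.23, 2], [-2.94, 2.94]. Speed limits (rad/s): [2.57, 2.57, 3.14, 3.14, 3.14, 3.14, 3.14].

## Interface

Orientations are given as a unit quaternion [w, x, y, z].
In Python, from station import observe, grab_frame, camera_params, close_job gives the robot as it stands.
- The arm moves only by the shell command python3 -m inch 'ROWS' [FORCE]. ROWS is a JSON object of lists of equal length, an entry for each row: "xyz": the shift along the tool's x, y, z in units of 40 mm (1.0 is 40 mm), a list of three; "rot": the turn, a rotation vector about the tool's x, y, z in degrees, a list of three; "jaw": the opening in per cent of the stroke, from 0 (shut) to 100 (fully open). A call has 1 to 20 rows; each row is the pose to reach, as a shift and turn from the pose commanded when the call began, along the tool's axes at that moment; what a row does not reach only later rows make up. A row lasts 1/12 s, in which the tool goes at most 41.7 mm and 7.16 degrees, less where a joint would pass 70% of its speed; a pose out of reach is approached as far as the arm can. A call with a gripper value outside its range is refused whole. The fingers move at their own pace and stop on an object; FORCE is the grip in N (left out, the last holds). Time passes only in rows, so rows that repeat a pose let the fingers close. It gives the time, the measured TCP pose, the force and the opening at its end, in the units of the state.
- observe(): the state, without advancing time (a new reading comes with each control period).
- grab_frame(name): name is "side" or "top" or "wrist"; returns the picture (400x640x3 uint8, red, green, blue); there is no depth.
- camera_params(name): a dict with "fov_y" (degrees; the focal length in pixels is half the picture's height over the tangent of half this angle, whatever the lens; pixels are square), "cx", "cy" (the principal point, pixels), "R" (3x3) and "t" (3): a world point X has camera coordinates R X + t. Camera axes: x right, y down, z forward; pixel columns grow to the right and rows downward; lengths in m; the calibration is good to about 2 mm. The wrist camera is an equidistant fisheye: a pixel r from the principal point sees the ray r / f radians off the axis. A picture is of the moment at which its call begins: read the wrist's pose just before it. camera_params takes no time and is no camera call; for the wrist camera it gives the pose at the moment of the call.
- close_job(): hands the job in, once; it reports no verdict.
The state is a dict: "t": time; "qpos": joint angles; "joint_velocities": joint speeds; "joint_efforts": joint torques, N m; "tool_pos": TCP position; "eef_rot": TCP orientation; "ft_force": force on the tool from outside, world axes, zero at the start; "moment": the same for the moment, N m; "finger_gap": finger opening in m.
Only numpy, scipy, OpenCV 4.12 (cv2) and the standard library are available. Lean on these libraries where they do the work, as an engineer would, in place of code of your own. Each camera call takes 0.05 s, during which the arm holds its last target. There are 200 camera calls.

## Task

Get the dye dip tank ready for filling: lift the loose lid off the tank and lay it down flat, handle up, inside the drip tray, setting it down rather than dropping it. Then turn the T-handled drain plug in the tank floor clockwise until it is snug, without forcing it. Leave the tray where it stands and do not disturb the dye bottle, bowl and brushes.

Things in the scene. Friction and masses are not known exactly. Their poses are not given: they have to be found in the camera images.
- tank: Open rectangular stainless-steel dip tank, fixed to the bench, 260 mm (its x) by 190 mm (its y) over the rolled rim and 145 mm high; origin on the bench under its centre, z up. A wire carrying handle stands 24 mm out from each end wall, 100 mm up. Inside it is 244 x 174 mm; the inner floor is 44 mm above the origin. The drain plug stands in the middle of the floor. The tank is left or right of the centre line, the tray on the other side.
- lid: Loose stainless lid of the tank, about 0.45 kg, 270 mm (its x) by 200 mm (its y), a 3 mm sheet with a 14 mm skirt all round that hangs outside the tank rim with 2.5 mm play a side. Origin at the centre of the skirt's lower edge, z up: 131 mm above the tank's origin when the lid is on; the top face is 17 mm above the origin. It lifts straight up.
- lid_grip (a point): Middle of the lid's strap handle, 52 mm above the lid's origin. The handle is a straight bar 104 mm long along the lid's x, 14 mm wide (lid's y) and 10 mm high, 30 mm clear above the lid's top face, on a post at each end (83 mm between the posts); axes as the lid's.
- tray: Loose shallow aluminium drip tray, about 0.7 kg, 316 mm (its x) by 246 mm (its y) outside, floor 308 x 238 mm inside, walls 18 mm high, floor 4 mm thick; origin under its centre, z up. The lid lies in it with 19 mm to spare on each side when they are parallel and centred (either way round).
- plug_bar (a point): Middle of the T-handle of the brass drain plug inside the tank (hidden under the lid at first), 121 mm above the bench and 24 mm below the tank rim, on the plug's upright axis. The cross bar is 72 mm long (this point's x), 12 mm wide (its y) and 14 mm high, on an 11 mm round stem 38 mm long with a hexagon and a 14 mm drain collar under it. The bar starts at any angle. It turns clockwise seen from above to tighten.
- drain_plug (a joint): How far (rad) the plug's tapered threads are wound past their first bite. It starts slack: clockwise it turns easily (0.05 N m) for 0.3 to 1.1 rad, each time different, and this reads 0; then it bites: it takes 0.4 N m, rising 0.8 N m per rad (an arm that has stopped may feel only half of that), and this grows. Snug is 0.08 to 0.5; more is forced (hard stop 0.7). It stays where left.
- bottle: Bystander: square dye bottle 58 x 58 mm, white cap, 150 mm high; origin under its centre.
- bowl: Bystander: white plastic bowl, 150 mm across, 55 mm high; origin under its centre.
- flat_brush: Bystander: flat brush lying down, about 175 mm long along its x, 34 mm wide, 14 mm high; origin underneath, near the ferrule.
- dauber: Bystander: round wooden-handled dye brush standing on its dark bristles, 66 mm across, 106 mm high; origin under its centre.

How it is judged:
On the way, in this order (a step that is already met when the one before it is completed fails the run):
1. the lid is lifted clear of the tank (z of lid in the frame of tank above 0.15 m), for 0.1 s.
2. the lid lies flat in the drip tray, handle up, let go (z of lid in the frame of tray between 0 and 0.009 m and horizontal distance between lid and tray below 0.04 m and angle between lid's own z axis and vertical below 0.06 rad and contact force between the arm and lid below 0.1 N), for 0.2 s.
3. the drain plug is snug (value of joint drain_plug above 0.08 rad), for 0.2 s.
At the end, for the whole second after the job is handed in: The lid lies at rest on the floor of the drip tray, handle up, level within 0.06 rad, inside its walls (centres within 40 mm, lid origin under 9 mm above the tray's underside); the plug is wound 0.08 to 0.5 rad past its first bite; the tray stands within 40 mm of where it was (value of joint drain_plug between 0.08 and 0.5 rad and z of lid in the frame of tray between 0 and 0.009 m and horizontal distance between lid and tray below 0.04 m and angle between lid's own z axis and vertical below 0.06 rad and linear speed of lid below 0.02 m/s and distance of tray from where it was at the start of the episode below 0.04 m); the robot touches nothing.
It fails at once if the lid is dropped (falls faster than 0.45 m/s, let go) (contact force between the fingers and lid below 0.05 N and linear speed of lid above 0.45 m/s).
It fails at once if the drain plug is forced (more than 0.5 rad past its first bite) (value of joint drain_plug above 0.5 rad).
It fails at once if the drip tray is shifted by more than 40 mm (distance of tray from where it was at the start of the episode above 0.04 m).
It fails at once if a bystander is moved by more than 30 mm or the bottle tipped (distance of any of bottle, bowl, flat_brush, dauber from where it was at the start of the episode above 0.03 m or angle between bottle's own z axis and vertical above 0.3 rad).
It also fails if it takes over 61 s, if anything falls off the work surface, if the arm or the gripper's body presses on something with over 40 N, if the wrist force passes 120 N, or if a joint passes its speed limit or range.

## Working session

There is one attempt and no reset: what is moved stays moved. The work goes in short steps, Python scripts to look and compute and a shell command to move; the robot and the scene stay as the last step left them, time stands still between calls to the robot, and variables do not carry over. Pictures are saved under pics/ and viewed, about 8 in all and at most 12, crops included, and the job is handed in when it is done.

```bash
mkdir -p pics; ls; python3 - <<'E'
from station import *
import cv2,numpy as np
s=observe();print({k:np.round(v,3).tolist() for k,v in s.items()})
for n in("top","side"):
    p=camera_params(n);print(n,{k:np.round(v,4).tolist() for k,v in p.items()})
    cv2.imwrite(f"pics/{n}0.png",grab_frame(n)[:,:,::-1])
E
```

```text
pics
{'t': 0.0, 'qpos': [-1.406, 0.399, 0.045, 1.538, -0.019, 1.207, -0.051], 'joint_velocities': [-0.0, 0.0, 0.001, 0.0, 0.001, 0.002, 0.001], 'joint_efforts': [0.0, -47.512, 1.365, -25.421, 0.012, 0.009, -0.0], 'tool_pos': [0.169, 0.627, 0.23], 'eef_rot': [-0.0, 0.131, 0.991, -0.001], 'ft_force': [0.515, 0.168, 0.257], 'moment': [-0.043, 0.075, -0.024], 'finger_gap': 0.085}
top {'fov_y': 45.8874, 'cx': 311.8939, 'cy': 201.6877, 'R': [[-0.0058, -1.0, -0.0032], [-0.9837, 0.0062, -0.1798], [0.1798, 0.0021, -0.9837]], 't': [0.0227, 0.6365, 1.8007]}
side {'fov_y': 44.8691, 'cx': 319.4462, 'cy': 191.8555, 'R': [[0.7927, -0.6093, 0.0199], [-0.4508, -0.6079, -0.6536], [0.4103, 0.5092, -0.7566]], 't': [-0.4885, 0.3761, 1.3684]}
```

View pics/top0.png

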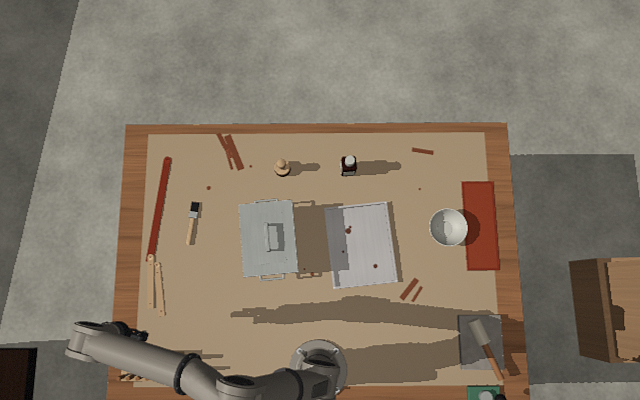

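View pics/side0.png

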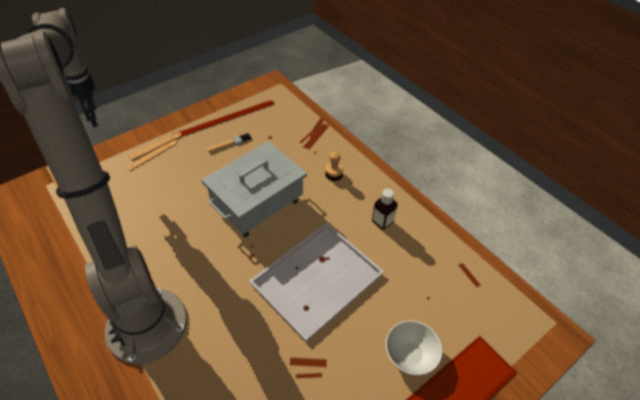

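The top view shows the lid at about (268,238), with its handle running along the rows, and the tray's centre near (362,245). The side view shows the lid at (255,180) and the tray at (317,280). I'll enlarge both.

```bash
python3 - <<'E'
import cv2,numpy as np
a=cv2.imread("pics/top0.png")[190:300,230:410];b=cv2.imread("pics/side0.png")[135:345,195:395]
a=cv2.resize(a,None,fx=4.4,fy=4.4,interpolation=cv2.INTER_CUBIC)
cv2.imwrite("pics/ta.png",a)
cv2.imwrite("pics/sb.png",cv2.resize(b,None,fx=2.8,fy=2.8,interpolation=cv2.INTER_CUBIC))
E
```

```text
(no output)
```

View pics/ta.png

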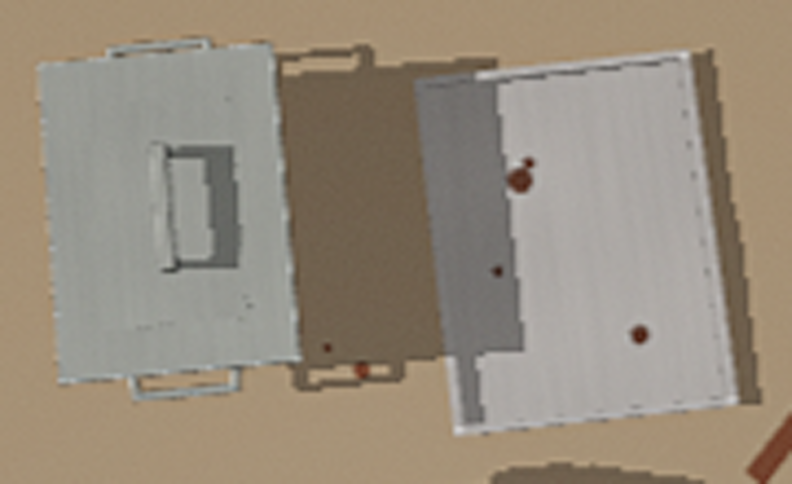

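View pics/sb.png

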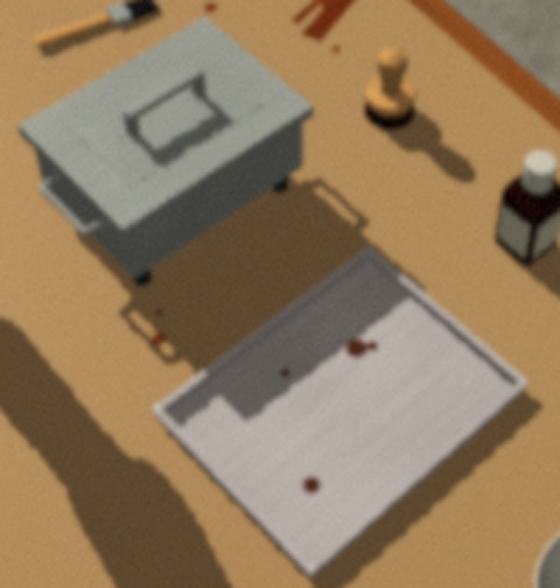

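```bash
cat > geo.py <<'E'
import numpy as np
from station import *
def ray(n,u,v,p=None):
    p=p or camera_params(n);R=np.array(p["R"]);t=np.array(p["t"])
    f=200/np.tan(np.radians(p["fov_y"]/2));x,y=(u-p["cx"])/f,(v-p["cy"])/f
    if n=="wrist":
        r=np.hypot(x,y);d=np.array([x/r*np.sin(r),y/r*np.sin(r),np.cos(r)])
    else: d=np.array([x,y,1])
    d=R.T@d;return -R.T@t,d/np.linalg.norm(d)
def atz(n,u,v,z,p=None):
    c,d=ray(n,u,v,p);return c+d*(z-c[2])/d[2]
def tri(rs):
    A=sum(np.eye(3)-np.outer(d,d) for c,d in rs);b=sum((np.eye(3)-np.outer(d,d))@c for c,d in rs)
    return np.linalg.solve(A,b)
E
python3 - <<'E'
from geo import *
T=lambda a:(230+(a[0]+.5)/4.4-.5,190+(a[1]+.5)/4.4-.5);S=lambda a:(195+(a[0]+.5)/2.8-.5,135+(a[1]+.5)/2.8-.5)
def go(nm,A,B,z):
    P=[]
    for a,b in zip(A,B):
        P.append(tri([ray("top",*T(a)),ray("side",*S(b))]))
    P=np.array(P);Q=np.array([atz("top",*T(a),z) for a in A])
    Q2=np.array([atz("side",*S(a),z) for a in B])
    print(nm,P.round(3).tolist(),"tri mean",P.mean(0).round(4),"top@z",Q.mean(0).round(4),"side@z",Q2.mean(0).round(4))
    for X in(P,Q,Q2):
        d=[X[0]-X[3],X[1]-X[2]] if len(X)==4 else [X[0]-X[1]]
        print(" yaw of x-axis deg",[round(float(np.degrees(np.arctan2(e[1],e[0]))),2) for e in d],"len",[round(float(np.linalg.norm(e)),3) for e in d])
        if len(X)==4:
            d=[X[0]-X[1],X[3]-X[2]];print(" yaw of y-axis-90",[round(float(np.degrees(np.arctan2(e[1],e[0])))-90,2) for e in d])
go("lid",[(40,63),(270,43),(300,360),(60,383)],[(205,20),(312,112),(125,228),(20,130)],.148)
go("bar",[(157,145),(171,268)],[(200,80),(130,121)],.188)
go("tray",[(415,79),(690,53),(738,402),(457,433)],[(370,248),(525,382),(312,573),(158,408)],.018)
E
```

```text
lid [[0.615, 0.293, 0.141], [0.632, 0.097, 0.134], [0.364, 0.071, 0.147], [0.346, 0.271, 0.137]] tri mean [0.4893 0.1831 0.1398] top@z [0.4874 0.1826 0.148 ] side@z [0.4864 0.176  0.148 ]
 yaw of x-axis deg [4.74, 5.64] len [0.269, 0.27]
 yaw of y-axis-90 [5.18, 5.07]
 yaw of x-axis deg [4.78, 5.44] len [0.27, 0.268]
 yaw of y-axis-90 [4.69, 5.09]
 yaw of x-axis deg [5.73, 3.73] len [0.269, 0.26]
 yaw of y-axis-90 [3.96, 6.42]
bar [[0.54, 0.19, 0.167], [0.438, 0.176, 0.175]] tri mean [0.4893 0.1829 0.1711] top@z [0.4864 0.1816 0.188 ] side@z [0.4826 0.1682 0.188 ]
 yaw of x-axis deg [7.76] len [0.104]
 yaw of x-axis deg [7.11] len [0.102]
 yaw of x-axis deg [4.07] len [0.096]
tray [[0.621, -0.03, 0.016], [0.641, -0.279, 0.025], [0.328, -0.312, 0.02], [0.305, -0.064, 0.019]] tri mean [ 0.474  -0.1715  0.02  ] top@z [ 0.4729 -0.1712  0.018 ] side@z [ 0.4762 -0.1713  0.018 ]
 yaw of x-axis deg [6.17, 6.01] len [0.318, 0.314]
 yaw of y-axis-90 [4.46, 5.39]
 yaw of x-axis deg [6.08, 5.77] len [0.319, 0.316]
 yaw of y-axis-90 [5.11, 5.86]
 yaw of x-axis deg [5.99, 6.39] len [0.315, 0.317]
 yaw of y-axis-90 [5.31, 4.98]
```

```bash
python3 -m inch '{"xyz":[[-2,-1.5,-1.5],[-10.6,-8.68,-1.5],[-10.6,-8.68,-1.5],[-10.6,-8.68,-1.5],[-10.6,-8.68,-1.5],[-10.6,-8.68,-1.5],[-10.6,-8.68,-1.5],[-10.6,-8.68,-1.5],[-10.6,-8.68,-1.5],[-10.6,-8.68,-1.5],[-10.6,-8.68,-1.5],[-10.6,-8.68,-1.5],[-10.6,-8.68,-1.5],[-10.6,-8.68,-1.5],[-10.6,-8.68,-1.5],[-10.6,-8.68,-1.5],[-10.6,-8.68,-1.5],[-10.6,-8.68,-1.5]],"rot":[[0,0,-20],[0,0,-20],[0,0,-20],[0,0,-20],[0,0,-20],[0,0,-20],[0,0,-20],[0,0,-20],[0,0,-20],[0,0,-20],[0,0,-20],[0,0,-20],[0,0,-20],[0,0,-20],[0,0,-20],[0,0,-20],[0,0,-20],[0,0,-20]],"jaw":[100,100,100,100,100,100,100,100,100,100,100,100,100,100,100,100,100,100]}'
python3 - <<'E'
from geo import *
import cv2
s=observe();print({k:np.round(v,4).tolist() for k,v in s.items()})
p=camera_params("wrist");print({k:np.round(v,4).tolist() for k,v in p.items()})
import json;json.dump({k:np.array(v).tolist() for k,v in p.items()},open("w1.json","w"))
cv2.imwrite("pics/w1.png",grab_frame("wrist")[:,:,::-1])
E
```

```text
t: 1.6
tool_pos: [0.4871, 0.1838, 0.2909]
eef_rot: [-0.001, -0.044, 0.999, 0.0]
ft_force: [0.8, 0.0, 0.3]
finger_gap: 0.0853
{'t': 1.6, 'qpos': [-0.7446, 0.1275, 0.336, 1.7653, -0.045, 1.257, 1.2625], 'joint_velocities': [-0.005, -0.0015, 0.0023, -0.0026, 0.005, 0.0011, 0.0028], 'joint_efforts': [0.4955, -30.9526, 1.7398, -25.8915, 0.0444, 0.004, -0.0028], 'tool_pos': [0.4871, 0.1838, 0.2909], 'eef_rot': [-0.0005, -0.0444, 0.999, 0.0002], 'ft_force': [0.8488, 0.0438, 0.3087], 'moment': [0.0078, -0.006, -0.0005], 'finger_gap': 0.0853}
{'fov_y': 65.7065, 'cx': 321.5406, 'cy': 203.2742, 'R': [[-0.0889, 0.996, 0.0002], [0.9482, 0.0846, 0.3063], [0.3051, 0.0274, -0.9519]], 't': [-0.1395, -0.5352, 0.2841]}
```

View pics/w1.png

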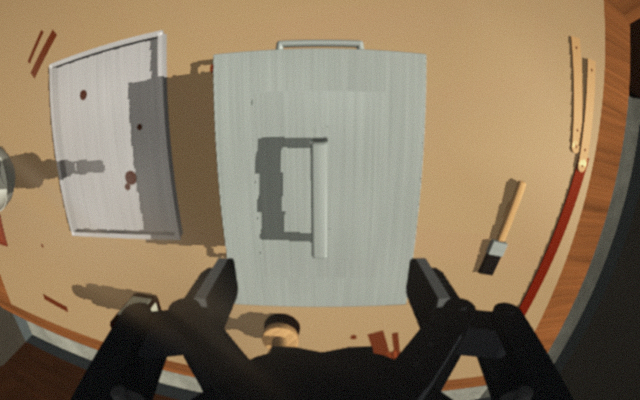

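The wrist view shows the bar from (320,139) to (320,257), lined up with the jaws. The lid's corners are at (214,54), (427,54), (406,302) and (230,305). The tray's are at (50,66), (162,33), (180,236) and (71,234).

```bash
python3 - <<'E'
from geo import *
import json
p=json.load(open("w1.json"))
T=lambda a:(230+(a[0]+.5)/4.4-.5,190+(a[1]+.5)/4.4-.5)
for n,L,z in(("bar",[(320,140),(320,257)],.188),("lid",[(214,54),(427,54),(406,302),(230,305)],.148),("tray",[(50,66),(162,33),(180,236),(71,234)],.018)):
    P=np.array([atz("wrist",*a,z,p) for a in L]);print(n,P.round(4).tolist(),P.mean(0).round(4))
P=[tri([ray("wrist",*a,p),ray("top",*T(b))]) for a,b in (((320,140),(170,268)),((320,257),(157,145)))];print(np.round(P,4))
E
```

```text
bar [[0.4348, 0.1776, 0.188], [0.5378, 0.1866, 0.188]] [0.4863 0.1821 0.188 ]
lid [[0.3625, 0.071, 0.148], [0.345, 0.27, 0.148], [0.6112, 0.2928, 0.148], [0.6345, 0.0889, 0.148]] [0.4883 0.1807 0.148 ]
tray [[0.3304, -0.3128, 0.018], [0.3055, -0.0635, 0.018], [0.616, -0.0301, 0.018], [0.6462, -0.2848, 0.018]] [ 0.4745 -0.1728  0.018 ]
[[0.4369 0.1777 0.1707]
 [0.5365 0.1871 0.1907]]
```

```bash
python3 -m inch '{"xyz":[[0,-0.04,1],[0,-0.04,2],[0,-0.04,2.6],[0,-0.04,3],[0,-0.04,3.17],[0,-0.04,3.17],[0,-0.04,3.17],[0,-0.04,3.17],[0,-0.04,3.17],[0,-0.04,3.17],[0,-0.04,3.17],[0,-0.04,3.17],[0,-0.04,3.17],[0,-0.04,3.17]],"rot":[[0,0,0],[0,0,0],[0,0,0],[0,0,0],[0,0,0],[0,0,0],[0,0,0],[0,0,0],[0,0,0],[0,0,0],[0,0,0],[0,0,0],[0,0,0],[0,0,0]],"jaw":[100,100,100,100,100,100,0,0,0,0,0,0,0,0]}' 70
```

```text
t: 2.82
tool_pos: [0.4888, 0.1807, 0.1653]
eef_rot: [0.001, -0.043, 0.999, 0.001]
ft_force: [-1.4, 1.9, 5.2]
finger_gap: 0.0123
```

```bash
python3 -m inch '{"xyz":[[0,0,0],[0,0,-0.1],[0,0,-0.3],[0,0,-0.6],[0,0,-1],[0,0,-1.4],[0,0,-1.8],[0,0,-2],[0,0,-2],[0,0,-2]],"rot":[[0,0,0],[0,0,0],[0,0,0],[0,0,0],[0,0,0],[0,0,0],[0,0,0],[0,0,0],[0,0,0],[0,0,0]],"jaw":[0,0,0,0,0,0,0,0,0,0]}' 100
python3 - <<'E'
from geo import *
import cv2
s=observe();print({k:np.round(v,4).tolist() for k,v in s.items()})
cv2.imwrite("pics/w2.png",np.vstack([grab_frame("wrist")[:,:,::-1][50:320]]))
E
```

```text
t: 3.65
tool_pos: [0.488, 0.1799, 0.244]
eef_rot: [-0.0, -0.043, 0.999, -0.0]
ft_force: [-0.5, -0.3, -4.3]
finger_gap: 0.0119
{'t': 3.65, 'qpos': [-0.7361, 0.1618, 0.3395, 1.8337, -0.0586, 1.1567, 1.279], 'joint_velocities': [0.0011, 0.0129, -0.0051, 0.023, -0.0023, 0.0013, -0.0007], 'joint_efforts': [0.0473, -34.8978, 2.0005, -27.6576, 0.0285, -0.0436, -0.0032], 'tool_pos': [0.488, 0.1799, 0.244], 'eef_rot': [-0.0004, -0.0426, 0.9991, -0.0002], 'ft_force': [-0.4895, -0.3147, -4.2754], 'moment': [-0.004, 0.0134, 0.0072], 'finger_gap': 0.0119}
```

View pics/w2.png

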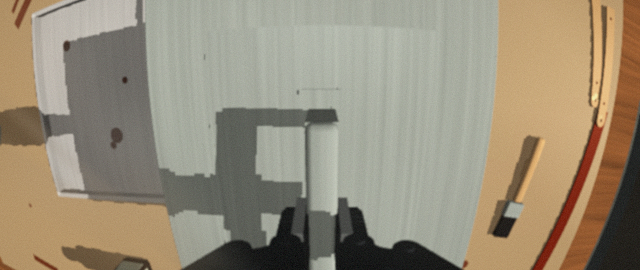

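```bash
python3 -m inch '{"xyz":[[0.05,-0.3,0],[0.1,-0.9,0],[0.2,-1.7,0],[0.3,-2.6,0],[0.4,-3.5,0],[0.55,-4.4,0],[0.7,-5.3,0],[0.8,-6.2,0],[0.9,-7.1,0],[1,-7.9,0],[1.1,-8.4,0],[1.1,-8.65,0],[1.1,-8.74,0],[1.1,-8.74,0.5],[1.1,-8.74,1.3],[1.1,-8.74,2.2],[1.1,-8.74,3],[1.1,-8.74,3.5],[1.1,-8.74,3.6],[1.1,-8.74,3.6]],"rot":[[0,0,-0.8],[0,0,-0.8],[0,0,-0.8],[0,0,-0.8],[0,0,-0.8],[0,0,-0.8],[0,0,-0.8],[0,0,-0.8],[0,0,-0.8],[0,0,-0.8],[0,0,-0.8],[0,0,-0.8],[0,0,-0.8],[0,0,-0.8],[0,0,-0.8],[0,0,-0.8],[0,0,-0.8],[0,0,-0.8],[0,0,-0.8],[0,0,-0.8]],"jaw":[0,0,0,0,0,0,0,0,0,0,0,0,0,0,0,0,0,0,0,0]}'
python3 - <<'E'
from geo import *
import cv2
s=observe();print({k:np.round(v,4).tolist() for k,v in s.items()})
im=grab_frame("wrist")[:,:,::-1];print({k:np.array(v).tolist() for k,v in camera_params("wrist").items()})
t=grab_frame("top")[:,:,::-1][150:320,230:410]
cv2.imwrite("pics/m3.png",np.hstack([cv2.resize(im[:,60:580],(440,338)),cv2.resize(t,(357,338))]))
E
```

```text
t: 5.37
tool_pos: [0.473, -0.1704, 0.0987]
eef_rot: [-0.002, -0.05, 0.999, 0.001]
ft_force: [-0.2, -0.8, -3.0]
finger_gap: 0.0121
{'t': 5.3667, 'qpos': [-0.2213, 0.3385, 0.5766, 2.0305, -0.244, 0.8439, 2.1651], 'joint_velocities': [-0.0049, -0.0448, 0.0246, -0.0517, 0.0119, 0.0057, -0.0065], 'joint_efforts': [0.1031, -33.6936, 5.1861, -20.4374, -0.0467, -0.0427, 0.0462], 'tool_pos': [0.473, -0.1704, 0.0987], 'eef_rot': [-0.0023, -0.0503, 0.9987, 0.0006], 'ft_force': [-0.1563, -0.814, -3.0376], 'moment': [-0.0231, -0.02, -0.0085], 'finger_gap': 0.0121}
{'fov_y': 65.70646984690485, 'cx': 321.5406453405837, 'cy': 203.27421034888138, 'R': [[-0.10025267167971495, 0.9949620094746618, -3.902850572484364e-05], [0.9470343582232306, 0.0954354947610439, 0.30662353250269364], [0.3050824907558526, 0.030702866997395384, -0.9518308714222015]], 't': [0.21822204089537678, -0.43251499798767234, 0.11683156919653878]}
```

View pics/m3.png

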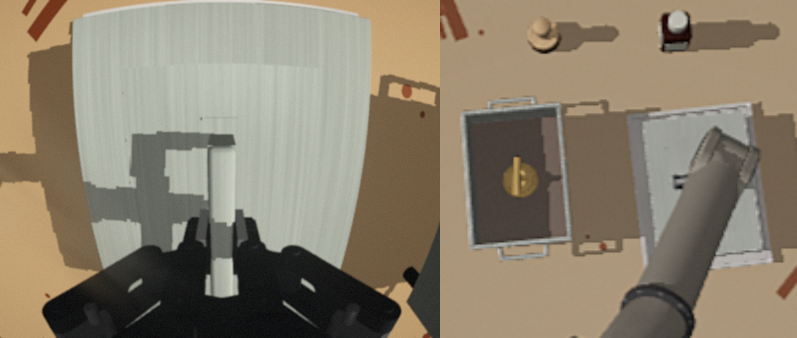

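The lid is level over the tray and centred in it. In the right-hand panel the plug bar is visible at about (517,175), running nearly along the tank's x. Next I lower the lid.

```bash
python3 -m inch '{"xyz":[[0,-0.03,0.3],[0,-0.03,0.6],[0,-0.03,0.85],[0,-0.03,1.05],[0,-0.03,1.2],[0,-0.03,1.3],[0,-0.03,1.35],[0,-0.03,1.4],[0,-0.03,1.4]],"rot":[[0,0,0],[0,0,0],[0,0,0],[0,0,0],[0,0,0],[0,0,0],[0,0,0],[0,0,0],[0,0,0]],"jaw":[0,0,0,0,0,0,0,0,0]}'
```

```text
t: 6.22
tool_pos: [0.4746, -0.1731, 0.0444]
eef_rot: [0.0, -0.05, 0.999, 0.0]
ft_force: [-0.0, 0.1, -4.6]
finger_gap: 0.0119
```

```bash
python3 -m inch '{"xyz":[[0,0,0.04],[0,0,0.08],[0,0,0.11],[0,0,0.14],[0,0,0.16],[0,0,0.16]],"rot":[[0,0,0],[0,0,0],[0,0,0],[0,0,0],[0,0,0],[0,0,0]],"jaw":[0,0,0,0,0,0]}'
```

```text
t: 6.72
tool_pos: [0.4746, -0.173, 0.0385]
eef_rot: [0.0, -0.05, 0.999, 0.0]
ft_force: [-1.8, 0.9, 0.6]
finger_gap: 0.0116
```

```bash
python3 -m inch '{"xyz":[[0,0,0.02],[0,0,0.02],[0,0,0.02],[0,0,0.02],[0,0,0.02],[0,0,0.02],[0,0,0],[0,0,-0.5],[0,0,-1.2],[0,0,-2.2],[0,0,-3.2],[0,0,-4.2],[0,0,-5],[0,0,-5.5],[0,0,-5.5]],"rot":[[0,0,0],[0,0,0],[0,0,0],[0,0,0],[0,0,0],[0,0,0],[0,0,0],[0,0,0],[0,0,0],[0,0,0],[0,0,0],[0,0,0],[0,0,0],[0,0,0],[0,0,0]],"jaw":[20,30,45,60,80,100,100,100,100,100,100,100,100,100,100]}'
```

```text
t: 7.97
tool_pos: [0.4773, -0.1742, 0.2631]
eef_rot: [0.005, -0.05, 0.999, -0.001]
ft_force: [0.5, -1.4, -0.4]
finger_gap: 0.0857
```

```bash
python3 -m inch '{"xyz":[[-0.1,0.4,-0.5],[-0.2,1.2,-0.5],[-0.3,2.2,-0.5],[-0.4,3.2,-0.5],[-0.5,4.2,-0.5],[-0.7,5.2,-0.5],[-0.8,6.2,-0.5],[-0.9,7.2,-0.5],[-1.1,8.1,-0.5],[-1.14,8.6,-0.5],[-1.14,8.82,-0.5],[-1.14,8.82,-0.5],[-1.14,8.82,-0.5]],"rot":[[0,0,0],[0,0,0],[0,0,0],[0,0,0],[0,0,0],[0,0,0],[0,0,0],[0,0,0],[0,0,0],[0,0,0],[0,0,0],[0,0,0],[0,0,0]],"jaw":[100,100,100,100,100,100,100,100,100,100,100,100,100]}'
python3 - <<'E'
from geo import *
import cv2,json
s=observe();print({k:np.round(v,4).tolist() for k,v in s.items()})
json.dump({k:np.array(v).tolist() for k,v in camera_params("wrist").items()},open("w4.json","w"))
im=grab_frame("wrist")[:,:,::-1]
t=grab_frame("top")[:,:,::-1];cv2.imwrite("pics/t4.png",t);cv2.imwrite("pics/w4full.png",im)
cv2.imwrite("pics/w4.png",cv2.resize(im[20:320,190:450],None,fx=2,fy=2,interpolation=cv2.INTER_CUBIC))
E
```

```text
t: 9.05
tool_pos: [0.4848, 0.1808, 0.2775]
eef_rot: [-0.001, -0.049, 0.999, -0.001]
ft_force: [-0.7, -1.9, 0.7]
finger_gap: 0.0857
{'t': 9.05, 'qpos': [-0.7447, 0.1306, 0.3382, 1.7919, -0.0447, 1.2283, 1.2747], 'joint_velocities': [0.0186, -0.0151, 0.0287, 0.0048, 0.0046, 0.0007, -0.0008], 'joint_efforts': [-1.3934, -29.9961, 0.2385, -25.822, -0.1666, -0.0388, -0.0133], 'tool_pos': [0.4848, 0.1808, 0.2775], 'eef_rot': [-0.0005, -0.049, 0.9988, -0.0008], 'ft_force': [-0.6624, -1.8817, 0.7243], 'moment': [-0.009, 0.0132, -0.0346], 'finger_gap': 0.0857}
```

View pics/w4.png

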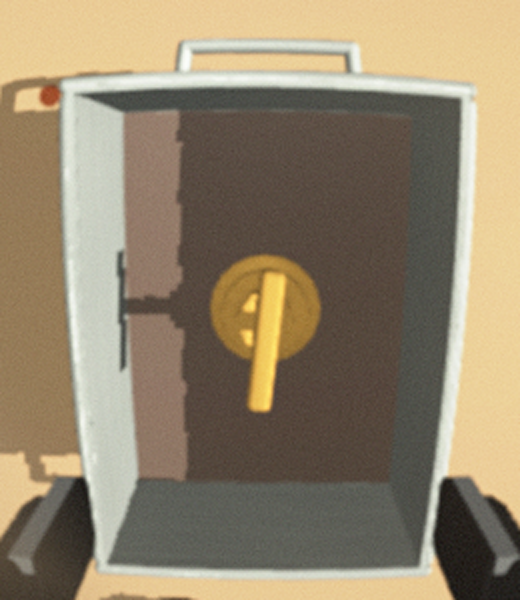

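The wrist view shows the open tank with the plug bar from (274,272) to (260,411) in the crop. The rim corners are at (65,85), (473,92), (432,570) and (100,570).

```bash
python3 - <<'E'
from geo import *
import json
p=json.load(open("w4.json"));W=lambda a:(190+(a[0]+.5)/2-.5,20+(a[1]+.5)/2-.5)
for n,L,z in(("bar",[(274,272),(260,411)],.128),("rim",[(65,84),(473,91),(432,572),(100,572)],.145)):
    P=np.array([atz("wrist",*W(a),z,p) for a in L]);print(n,P.round(4).tolist(),P.mean(0).round(4))
    if n=="bar":
        d=P[1]-P[0];print(np.degrees(np.arctan2(d[1],d[0])),np.linalg.norm(d))
M=lambda a:(230+(a[0]-440)*180/357,150+a[1]*170/338)
for a,b in(((274,272),(516,195)),((260,411),(517,157))):print(tri([ray("wrist",*W(a),p),ray("top",*M(b))]).round(4))
E
```

```text
bar [[0.452, 0.1821, 0.128], [0.5235, 0.1823, 0.128]] [0.4878 0.1822 0.128 ]
0.17836708736930446 0.07148675595652987
rim [[0.3701, 0.0793, 0.145], [0.3549, 0.2625, 0.145], [0.6056, 0.2875, 0.145], [0.624, 0.1017, 0.145]] [0.4887 0.1827 0.145 ]
[0.4488 0.1809 0.1442]
[0.5204 0.181  0.135 ]
```

```bash
python3 -m inch '{"xyz":[[-0.08,0.03,0.5],[-0.08,0.03,1.3],[-0.08,0.03,2.1],[-0.08,0.03,2.8],[-0.08,0.03,3.2],[-0.08,0.03,3.2],[-0.08,0.03,3.2],[-0.08,0.03,3.2],[-0.08,0.03,3.2],[-0.08,0.03,3.2]],"rot":[[0,0,5.4],[0,0,5.4],[0,0,5.4],[0,0,5.4],[0,0,5.4],[0,0,5.4],[0,0,5.4],[0,0,5.4],[0,0,5.4],[0,0,5.4]],"jaw":[100,100,100,100,100,100,100,100,100,100]}'
python3 - <<'E'
from geo import *
import cv2,json
s=observe();print({k:np.round(s[k],4).tolist() for k in("tool_pos","eef_rot","ft_force","moment")})
p={k:np.array(v).tolist() for k,v in camera_params("wrist").items()};json.dump(p,open("w5.json","w"))
im=grab_frame("wrist")[:,:,::-1]
R=np.array(p["R"]);f=200/np.tan(np.radians(p["fov_y"]/2))
for X in([.452,.182,.128],[.524,.182,.128]):
    c=R@np.array(X)+p["t"];th=np.arctan2(np.hypot(c[0],c[1]),c[2]);r=f*th/np.hypot(c[0],c[1]);print(p["cx"]+r*c[0],p["cy"]+r*c[1])
cv2.imwrite("pics/w5.png",cv2.resize(im[100:380,190:450],None,fx=2,fy=2,interpolation=cv2.INTER_CUBIC))
E
```

```text
t: 9.98
tool_pos: [0.4891, 0.1842, 0.1517]
eef_rot: [0.001, -0.002, 1.0, 0.001]
ft_force: [-0.6, -0.6, -0.2]
finger_gap: 0.0853
{'tool_pos': [0.4891, 0.1842, 0.1517], 'eef_rot': [0.0014, -0.0023, 1.0, 0.0008], 'ft_force': [-0.5525, -0.6303, -0.1526], 'moment': [0.0029, -0.0024, -0.026]}
318.36944557927757 182.93539088210363
318.2769741357559 291.9277249660639
```

View pics/w5.png

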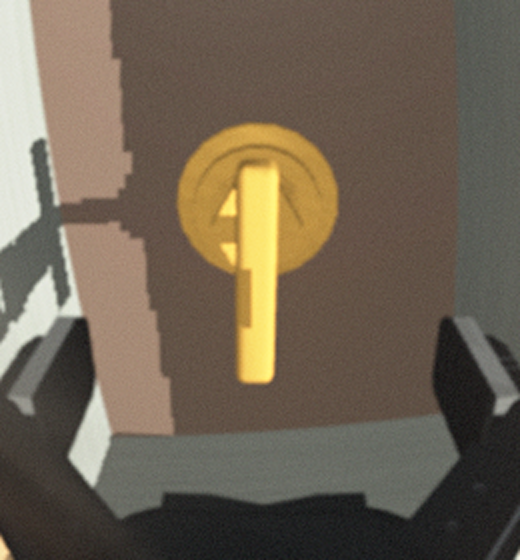

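The view from close up agrees with the predicted bar ends to within about 2 px. I descend, correct by 2 mm, and grip.

```bash
python3 -m inch '{"xyz":[[0.03,-0.05,0.3],[0.03,-0.05,0.7],[0.03,-0.05,1.05],[0.03,-0.05,1.24],[0.03,-0.05,1.24],[0.03,-0.05,1.24],[0.03,-0.05,1.24],[0.03,-0.05,1.24],[0.03,-0.05,1.24],[0.03,-0.05,1.24],[0.03,-0.05,1.24],[0.03,-0.05,1.24],[0.03,-0.05,1.24],[0.03,-0.05,1.24],[0.03,-0.05,1.24]],"rot":[[0,0,0],[0,0,0],[0,0,0],[0,0,0],[0,0,0],[0,0,0],[0,0,0],[0,0,0],[0,0,0],[0,0,0],[0,0,0],[0,0,0],[0,0,0],[0,0,0],[0,0,0]],"jaw":[100,100,100,100,100,80,60,40,20,0,0,0,0,0,0]}' 60
python3 -c "
from geo import *
s=observe();print({k:np.round(s[k],4).tolist() for k in('tool_pos','eef_rot','ft_force','moment','qpos','joint_efforts')})"
```

```text
t: 11.28
tool_pos: [0.4871, 0.1819, 0.101]
eef_rot: [0.0, -0.002, 1.0, 0.0]
ft_force: [-0.8, -1.0, 5.6]
finger_gap: 0.0107
{'tool_pos': [0.4871, 0.1819, 0.101], 'eef_rot': [0.0002, -0.0024, 1.0, 0.0001], 'ft_force': [-0.8212, -1.0121, 5.641], 'moment': [-0.2278, 0.2005, 0.0259], 'qpos': [-0.7079, 0.3262, 0.3204, 1.9889, -0.1352, 0.8461, 1.2622], 'joint_efforts': [-0.3977, -34.0383, 2.541, -19.1777, -0.2309, -0.4401, -0.0233]}
```

```bash
cat > m.py <<'E'
from geo import *
s=observe();q=s["eef_rot"];print("axis deg",round(float(2*np.degrees(np.arctan2(q[1],q[2]))),2),"f",np.round(s["ft_force"],2),"M",np.round(s["moment"],3),"e7",round(s["joint_efforts"][6],3),"q7",round(s["qpos"][6],4),"tcp",np.round(s["tool_pos"],4))
E
python3 -m inch '{"xyz":[[0,0,0],[0,0,0],[0,0,0],[0,0,0],[0,0,0],[0,0,0]],"rot":[[0,0,3],[0,0,6],[0,0,9],[0,0,12],[0,0,14],[0,0,14]],"jaw":[0,0,0,0,0,0]}'; python3 m.py
```

```text
t: 11.78
tool_pos: [0.4872, 0.1823, 0.101]
eef_rot: [0.0, 0.12, 0.993, 0.0]
ft_force: [-0.3, -0.7, 4.2]
finger_gap: 0.011
axis deg 13.79 f [-0.34 -0.69  4.22] M [-0.172  0.215 -0.028] e7 -0.151 q7 1.038 tcp [0.4872 0.1823 0.101 ]
```

```bash
python3 -m inch '{"xyz":[[0,0,0],[0,0,0],[0,0,0]],"rot":[[0,0,2],[0,0,4],[0,0,4]],"jaw":[0,0,0]}' >/dev/null; python3 m.py
```

```text
axis deg 17.79 f [-1.2  -0.89  4.98] M [-0.089  0.197 -0.039] e7 -0.141 q7 0.9745 tcp [0.4872 0.1824 0.101 ]
```

```bash
python3 -m inch '{"xyz":[[0,0,0],[0,0,0]],"rot":[[0,0,2],[0,0,4]],"jaw":[0,0]}' >/dev/null; python3 m.py
```

```text
axis deg 21.71 f [-0.61 -1.4   4.81] M [-0.108  0.143  0.432] e7 -0.122 q7 0.9118 tcp [0.4872 0.1824 0.101 ]
```

```bash
python3 -m inch '{"xyz":[[0,0,0],[0,0,0]],"rot":[[0,0,2],[0,0,4]],"jaw":[0,0]}' >/dev/null; python3 m.py
```

```text
axis deg 25.67 f [-0.95 -0.46  5.55] M [-0.097  0.1    0.496] e7 -0.174 q7 0.8486 tcp [0.4873 0.1826 0.101 ]
```

```bash
python3 -m inch '{"xyz":[[0,0,0],[0,0,0]],"rot":[[0,0,2],[0,0,4]],"jaw":[0,0]}' >/dev/null; python3 m.py
```

```text
axis deg 29.66 f [-0.67 -0.01  4.71] M [-0.069  0.083  0.548] e7 -0.229 q7 0.7856 tcp [0.4873 0.1827 0.101 ]
```

The threads bit at about 19°: the moment rises 0.055 N·m per 4°, as described, so it is wound about 0.18 rad. I add 4° more and then check.

```bash
python3 -m inch '{"xyz":[[0,0,0],[0,0,0]],"rot":[[0,0,2],[0,0,4]],"jaw":[0,0]}' >/dev/null; python3 m.py; python3 -m inch '{"xyz":[[0,0,0],[0,0,0],[0,0,0],[0,0,0]],"rot":[[0,0,4],[0,0,4],[0,0,4],[0,0,4]],"jaw":[0,0,0,0]}' >/dev/null; python3 m.py
```

```text
axis deg 33.64 f [-0.67 -0.55  4.09] M [-0.019  0.08   0.596] e7 -0.284 q7 0.7227 tcp [0.4873 0.1827 0.101 ]
axis deg 37.56 f [0.4 1.4 5. ] M [0.058 0.03  0.346] e7 -0.341 q7 0.6617 tcp [0.4874 0.1828 0.101 ]
```

My hold rows were relative to the new pose, so they added another 4°. The plug is now about 0.28–0.35 rad past the bite, still well inside the snug range. I release and withdraw straight up.

```bash
python3 -m inch '{"xyz":[[0,0,0],[0,0,0],[0,0,0],[0,0,0],[0,0,0],[0,0,0],[0,0,-0.3],[0,0,-1],[0,0,-2],[0,0,-3],[0,0,-4],[0,0,-5],[0,0,-6],[0,0,-6.5],[0,0,-6.5],[0,0,-6.5]],"rot":[[0,0,0],[0,0,0],[0,0,0],[0,0,0],[0,0,0],[0,0,0],[0,0,0],[0,0,0],[0,0,0],[0,0,0],[0,0,0],[0,0,0],[0,0,0],[0,0,0],[0,0,0],[0,0,0]],"jaw":[10,20,30,50,70,80,80,80,80,80,80,80,80,80,80,80]}'
python3 m.py; python3 - <<'E'
from geo import *
import cv2,json
json.dump({k:np.array(v).tolist() for k,v in camera_params("wrist").items()},open("w6.json","w"))
im=grab_frame("wrist")[:,:,::-1];s=grab_frame("side")[:,:,::-1][120:350,180:420]
cv2.imwrite("pics/m6.png",np.hstack([cv2.resize(im[:,60:560],(500,400)),cv2.resize(s,(300,288))[:,:] if 0 else cv2.copyMakeBorder(cv2.resize(s,(300,288)),0,112,0,0,0)]))
E
```

```text
t: 14.37
tool_pos: [0.4872, 0.1821, 0.3614]
eef_rot: [0.001, 0.323, 0.946, 0.001]
ft_force: [0.0, -0.8, -1.0]
finger_gap: 0.0683
axis deg 37.71 f [ 0.02 -0.82 -0.95] M [-0.019  0.018 -0.005] e7 -0.004 q7 0.5225 tcp [0.4872 0.1821 0.3614]
```

View pics/m6.png

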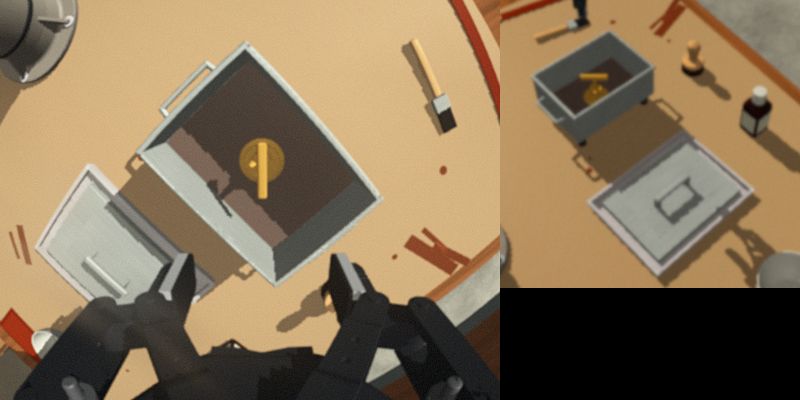

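The bar is still aligned with the jaws, at (262,143)–(263,197), so the plug stayed where it was turned. The lid lies flat inside the tray, the bystanders have not moved, and the arm is clear.

```bash
python3 -c "
from station import *
print(close_job())"
```

```text
the job is handed in; nothing more can be done
None
```

The lid is off the tank and lying flat, handle up, in the drip tray, and the drain plug is turned clockwise to snug. I handed the job in at about 14.5 s of the 61 s allowed.

- **Lid:** I gripped it by its strap handle and lowered it until the wrist showed contact (vertical force went from −4.6 N to +0.6 N) before letting go. The gripper was within about 2 mm of the measured tray centre when it let go.
- **Plug:** The threads bit after about 19° of turning. At that point the moment jumped from about 0 to 0.43 N·m, then rose about 0.055 N·m for every 4°, as the task describes. I stopped at 37.6°, which puts the plug an estimated 0.28–0.35 rad past the bite (snug is 0.08–0.5).
- **Slip:** My "hold" call at the end of the turn added 4° more than I intended, because its rows count from the new pose. The plug is still well inside the snug range.
- **Last checks:** After I let go, the pictures showed the bar still at its turned angle and the lid flat inside the tray walls. The tray and bystanders showed no visible movement, and the arm was clear of everything. I judged this by eye and did not measure them again.
- **Disagreement:** Early height estimates from pairs of camera views were 7–17 mm off the stated heights because the crops were coarse. The close wrist-camera views matched the stated heights, with a plug bar length of 71.5 mm against 72 mm, so I used those.

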